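Shut the wash-bench drain with its hex key

TASK

Shut the drain of the wash bench: take the T-handled key with the six-sided foot, stand it fully home and upright in the hex socket of the drain fitting, and turn it clockwise (seen from above) to the stop, a bit less than a quarter turn. Leave the key standing in the socket, and do not disturb the round-footed stopper.

Things in the scene. Friction and masses are not known exactly. Their poses are not given: they have to be found in the camera images.
- hex_key: Grey plastic T-handled key, 92 mm tall, 110 to 220 g, loose, standing on its foot. Origin: centre of underside, z up. Foot: hexagon 42 mm across flats, 12 to 50 mm up, flats facing +y and -y; nose below tapers to 30 mm. Grip bar 80 mm along x, 16 mm thick along y, 60 to 92 mm above the origin; pinch it across its thickness from above.
- stopper: Look-alike to leave alone: grey plastic tub stopper, 64 mm tall, the same T bar (80 mm along x, 16 mm thick) but on a round foot 64 mm in diameter and 22 mm tall. Loose, standing on the bench; key and stopper may be in either place. Origin: centre of underside, z up.
- socket (a point): Centre of the floor of the drain fitting's hex recess, 12 mm above the bench; z up, turns with the plug. Recess 46 mm across flats for 30 mm up, flats facing +y and -y (key fits each 60 degrees, x along x, 2 mm and 11 degrees of play), then flaring over 14 mm to 62 mm, level with the top of the fixed round grey housing (128 mm diameter, 56 mm high, white pipe to 115 mm from the centre).
- plug (a joint): Turn of the white plug that holds the hex recess, in the middle of the housing; rad, growing clockwise seen from above: 0 fully open, 1.22 (70 degrees) at the stop, shut. Starts between 0 and 0.15. Stiff (0.15 N m), stays where left. From its middle position in the recess the key turns 11 degrees before the plug follows.
Things that resemble listed ones, but are neither listed nor needed, are in the scene too. What is shaped like the part that bears socket but orange is not meant.

How it is judged:
On the way, in this order (a step that is already met when the one before it is completed fails the run):
1. the hex key stands fully home in the socket (horizontal distance between hex_key and socket below 0.01 m and z of hex_key in the frame of socket between -0.008 and 0.008 m and angle between hex_key's own z axis and vertical below 0.18 rad), for 0.2 s.
2. with the key home, the plug is turned clockwise past 50 degrees (all of step 1 and value of joint plug above 0.87 rad), for 0.2 s.
At the end, for the whole second after the job is handed in: The plug is turned at least 50 degrees (0.87 rad) clockwise towards its stop at 70 degrees, and the hex key stands at rest in the socket: its underside within 8 mm of the socket floor and 10 mm of its centre, upright within 10 degrees (all of step 2 and linear speed of hex_key below 0.03 m/s); the robot touches nothing.
It fails at once if the round-footed stopper is moved by more than 30 mm (distance of stopper from where it was at the start of the episode above 0.03 m).
It also fails if it takes over 48 s, if anything falls off the work surface, if the arm or the gripper's body presses on something with over 40 N, if the wrist force passes 120 N, or if a joint passes its speed limit or range.

ROBOT

A 6-joint arm with a two-finger parallel gripper is mounted at the origin on the work surface. World frame = base frame: x ahead of the robot, y to its left, z up, the work surface at z = 0. Lengths are in m, angles in rad, forces in N, time in s.
With the tool pointing down it reaches from about 0.3 to 0.875 m from the base axis. Payload 6.4 kg.
Tool frame: the origin (TCP) lies midway between the tips of the shut fingers; the grasp point (between the pads) lies 19 mm behind it; z points along the fingers, x is the direction in which the jaws open and shut, and the axes are right-handed (so a half turn about z gives the same grasp; the last joint's range is limited). The gripper opens to 88 mm and grips with 3 to 60 N. Pads are 18 mm wide; open, the fingers measure 123 mm over their backs; the gripper's body (75 mm by 187 mm) begins 45 mm behind the grasp point.
Start: joints at [1.126, 0.181, 1.607, -0, 1.354, -0.206], TCP at [0.136, 0.559, 0.239] pointing down, gripper open.
Joint ranges: [-2.99, 2.99], [-0.89, 2.07], [0.3, 2.58], [-1.14, 4.28], [0, 2.63], [-3.12, 3.12]. Speed limits (rad/s): [2.57, 2.57, 3.01, 3.14, 3.14, 3.14].

INTERFACE

Orientations are given as [roll, pitch, yaw] about the fixed x, y, z axes, in that order (R = Rz(yaw) Ry(pitch) Rx(roll)).
In Python, from rig import movep, movel, move_joints, grip, hold, inverse_kinematics, read_state, capture, camera_info, IKError, sign_off, look_for gives the robot as it stands. Calls block until the motion is done:
- movep(position, orientation): joint-space move of the TCP to a pose.
- movel(position, ori=None, max_speed=0.15): straight line of the TCP; ori=None keeps the orientation; max_speed is the mean speed in m/s.
- move_joints(angles): joint-space move.
- grip(opening): finger opening in m; the grip force is fixed at half the most; returns when the fingers have stopped.
- hold(seconds).
- inverse_kinematics(position, orientation): joint angles nearest the present ones, or None.
- read_state(): the state.
- capture(name): name is "scene" or "side" or "wrist"; returns the picture (384x512x3 uint8, red, green, blue); there is no depth.
- camera_info(name): a dict with "fov_y" (degrees; the focal length in pixels is half the picture's height over the tangent of half this angle, whatever the lens; pixels are square), "cx", "cy" (the principal point, pixels), "origin" and "orientation" of the camera in the world. Camera axes: x right, y down, z forward; pixel columns grow to the right and rows downward; lengths in m; the calibration is good to about 2 mm. The wrist camera is an equidistant fisheye: a pixel r from the principal point sees the ray r / f radians off the axis. A picture is of the moment at which its call begins: read the wrist's pose just before it. camera_info takes no time and is no camera call; for the wrist camera it gives the pose at the moment of the call.
A pose or a line that the arm cannot do raises IKError and nothing moves.
- sign_off(): hands the job in, once; it reports no verdict.
Trained networks look in the newest picture that a camera, given by its name, has taken for a name from the list of things; names that differ only in an ending like _2 or _b are one class to them, and where a whole thing is asked for, a point or a joint stands for the part that bears it (a point fixed in the world has none). Each returns a list of dicts, best first, with "conf" (0 to 1); they miss things now and then, are a little off and sometimes report something else, mostly with a low value. They report only what shows in the picture. A call takes as long as a camera call. They do not tell look-alikes from the thing itself.
- look_for(query, camera): "at" ([column, row] as shares, 0 to 1, of the picture: columns of its width, rows of its height, amid what is visible of it).
The state is a dict: "time_s": time; "joint_positions": joint angles; "joint_velocities": joint speeds; "joint_torque": joint torques, N m; "tool_pos": TCP position; "tool_rot": TCP orientation; "force": force on the tool from outside, world axes, zero at the start; "wrist_torque": the same for the moment, N m; "finger_gap": finger opening in m.
Only numpy, scipy, OpenCV 4.12 (cv2) and the standard library are available. Lean on these libraries where they do the work, as an engineer would, in place of code of your own. Each camera call takes 0.05 s, during which the arm holds its last target. There are 200 camera calls.

## Working session

There is one attempt and no reset: what is moved stays moved. The work goes in short steps, each a Python script; the robot and the scene stay as the last script left them, time stands still between calls to the robot, and variables do not carry over. Pictures are saved under pics/ and viewed, about 8 in all and at most 12, crops included, and the job is handed in when it is done.

```bash
mkdir -p pics; ls; python3 - <<'E'
from rig import *
import cv2,numpy as np
a=capture("scene");b=capture("side");
for n in("scene","side","wrist"):
    if n=="wrist": w=capture(n)
    print(n,camera_info(n))
    for q in("hex_key","stopper","socket"): print(q,[(np.round(np.array(d["at"])*[512,384],1).tolist(),round(d["conf"],2)) for d in look_for(q,n)])
for n,i in zip(("scene","side","wrist"),(a,b,w)): cv2.imwrite(f"pics/{n}0.png",cv2.cvtColor(i,cv2.COLOR_RGB2BGR))
cv2.imwrite("pics/both0.png",cv2.resize(cv2.cvtColor(np.vstack([np.hstack([a,b])]),cv2.COLOR_RGB2BGR),(800,300)))
print(read_state())
E
```

```text
pics
scene {'fov_y': 49.65676629759491, 'cx': 256.9923938621115, 'cy': 194.13752146870866, 'origin': array([1.50131579, 0.09973765, 0.74681407]), 'orientation': array([-2.12850228, -0.01910564,  1.82536336])}
hex_key [([422.4, 239.6], 0.65)]
stopper [([312.9, 232.4], 0.9)]
socket [([103.6, 192.2], 0.84), ([242.0, 212.5], 0.8), ([251.4, 175.0], 0.7), ([321.7, 189.7], 0.66), ([406.5, 188.6], 0.62)]
side {'fov_y': 53.42146985816688, 'cx': 252.91253859776154, 'cy': 198.51168645976594, 'origin': array([ 0.02193415, -0.84475404,  0.95939698]), 'orientation': array([-2.40547529,  0.00882805, -0.53417643])}
hex_key [([204.3, 116.1], 0.86)]
stopper [([254.5, 164.6], 0.68)]
socket [([382.4, 306.4], 0.94), ([202.3, 181.4], 0.92), ([149.0, 143.4], 0.64), ([227.5, 237.1], 0.6), ([285.3, 199.5], 0.59)]
wrist {'fov_y': 65.70646984690485, 'cx': 252.3995435028241, 'cy': 194.464636106945, 'origin': array([0.05404674, 0.57894364, 0.38343463]), 'orientation': array([ 2.81492126e+00, -4.92699827e-04,  1.33372992e+00])}
hex_key []
stopper []
socket [([108.2, 267.6], 0.74)]
{'time_s': 0.6, 'joint_positions': array([ 1.12568801e+00,  1.80765934e-01,  1.60699894e+00, -1.02717812e-05,
        1.35379434e+00, -2.06316683e-01]), 'joint_velocities': array([-5.12449432e-04, -1.61947931e-03, -4.75170390e-04,  1.30452156e-03,
        1.09965171e-03, -1.14778848e-05]), 'joint_torque': array([-8.92198859e-04, -4.33595932e+01, -3.42021525e+01,  7.02326861e-02,
        3.09695257e-02, -2.52154751e-05]), 'tool_pos': array([0.13600742, 0.55870196, 0.23873415]), 'tool_rot': array([ 3.14157599e+00, -3.06747034e-05,  1.33200691e+00]), 'force': array([ 0.58804086,  0.18341052, -0.53070997]), 'wrist_torque': array([0.010938  , 0.02827807, 0.0354286 ]), 'finger_gap': 0.08798033559108819}
```

View pics/scene0.png

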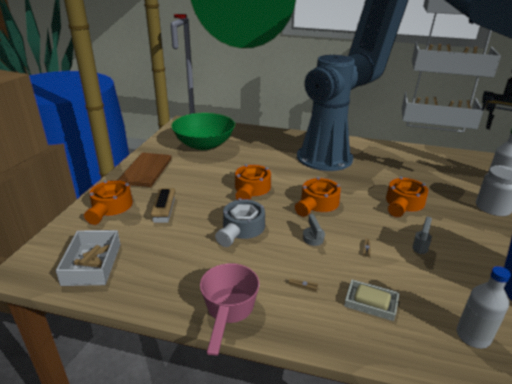

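View pics/side0.png

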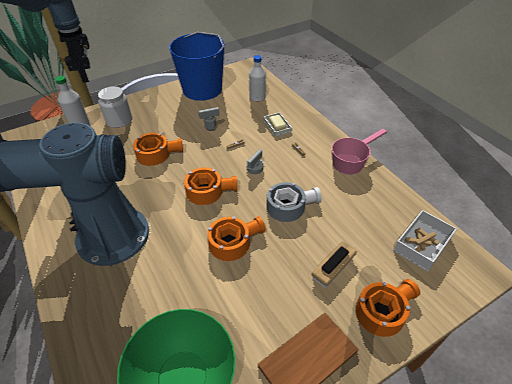

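The grey housing is at scene (243,218) / side (287,200). The two T-handled items are at scene (313,230), (423,238) / side (255,162), (209,118). The orange fittings are decoys. Next I'll triangulate these and look closer to tell the key from the stopper.

```bash
cat > h.py <<'E'
from rig import *
import cv2,numpy as np
from scipy.spatial.transform import Rotation as R
def ray(ci,p):
    f=192/np.tan(np.radians(ci["fov_y"]/2)); x=(p[0]-ci["cx"])/f; y=(p[1]-ci["cy"])/f
    if ci.get("fish"):
        r=np.hypot(x,y); s=np.sin(r)/max(r,1e-9); d=np.array([x*s,y*s,np.cos(r)])
    else: d=np.array([x,y,1.])
    return R.from_euler("xyz",ci["orientation"]).apply(d)
def plane(ci,p,z):
    d=ray(ci,p); o=np.array(ci["origin"]); return o+d*(z-o[2])/d[2]
def wcam():
    c=dict(camera_info("wrist")); c["fish"]=True; return c
def proj(ci,P):
    f=192/np.tan(np.radians(ci["fov_y"]/2)); c=R.from_euler("xyz",ci["orientation"]).inv().apply(np.array(P)-ci["origin"])
    if ci.get("fish"):
        t=np.arctan2(np.hypot(*c[:2]),c[2]); u=c[:2]/max(np.hypot(*c[:2]),1e-9)*t
    else: u=c[:2]/c[2]
    return u*f+[ci["cx"],ci["cy"]]
def tri(a,p,b,q):
    d,e=ray(a,p),ray(b,q); A=np.stack([d,-e],1); s=np.linalg.lstsq(A,b["origin"]-a["origin"],rcond=None)[0]
    P=a["origin"]+d*s[0];Q=b["origin"]+e*s[1]; return (P+Q)/2,np.linalg.norm(P-Q)
def save(n,i): cv2.imwrite(f"pics/{n}.png",cv2.cvtColor(i,cv2.COLOR_RGB2BGR))
E
python3 - <<'E'
from h import *
a,b=camera_info("scene"),camera_info("side")
for n,p,q in(("A",(313,230),(255,162)),("B",(423,238),(209,118)),("house",(243,216),(287,198))): print(n,tri(a,p,b,q))
i=cv2.imread("pics/side0.png");j=cv2.imread("pics/scene0.png")
c=lambda i,x,y:cv2.resize(i[y-30:y+30,x-40:x+40],(400,300),interpolation=cv2.INTER_CUBIC)
cv2.imwrite("pics/crop.png",np.vstack([np.hstack([c(i,255,162),c(i,209,118)]),np.hstack([c(j,313,230),c(j,423,238)])]))
E
```

```text
A (array([0.53705551, 0.02788542, 0.03572368]), np.float64(0.0006444596705960613))
B (array([0.50518387, 0.32856357, 0.04951151]), np.float64(0.004224664177326013))
house (array([ 0.53402955, -0.18064087,  0.04211124]), np.float64(0.00033113282097794306))
```

View pics/crop.png

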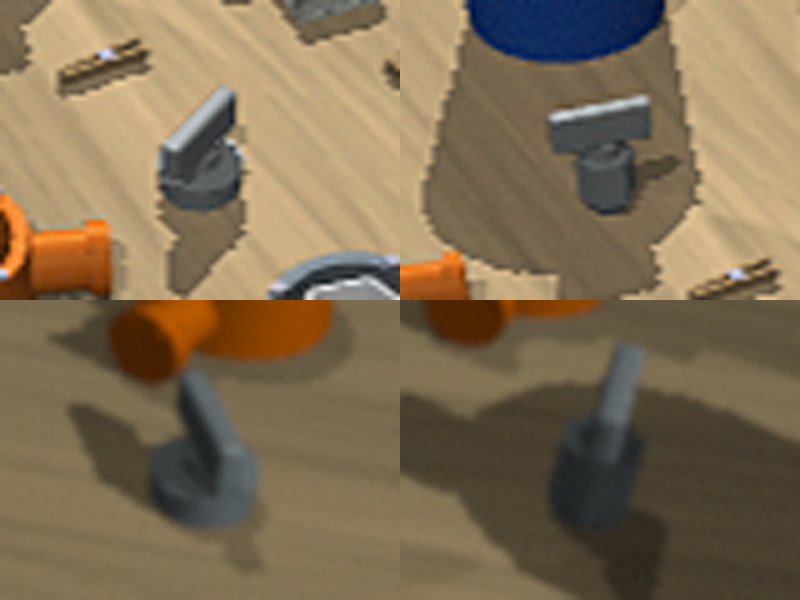

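B, at (0.505, 0.329), has the narrow hexagonal foot, so it is the key. A is the wide round stopper. Next are wrist views of the socket, then of the key.

```bash
python3 - <<'E'
from h import *
b=camera_info("side")
e=[plane(b,p,.092)[:2] for p in((199.4,110.4),(218.6,107.6))]; print(e,np.degrees(np.arctan2(*(e[1]-e[0])[::-1])))
out=[]
for n,p,y in(("sock",(.534,-.181,.24),-.3),("key",(.505,.329,.25),.6)):
    movep(p,[np.pi,0,y]); hold(.2)
    c=wcam(); i=capture("wrist"); save(n+"1",i); out.append(i)
    np.save(n+"1.npy",c,allow_pickle=True)
    print(n,c["origin"],c["orientation"],read_state()["tool_pos"])
    for q in("hex_key","socket"): print(q,[(np.round(np.array(d["at"])*[512,384],1).tolist(),round(d["conf"],2)) for d in look_for(q,"wrist")])
print(read_state()["time_s"])
E
python3 - <<'E'
import cv2
i=cv2.imread("pics/sock1.png");cv2.imwrite("pics/sock1b.png",cv2.resize(i,(800,600)))
i=cv2.imread("pics/key1.png");cv2.imwrite("pics/key1b.png",cv2.resize(i,(800,600)))
E
```

```text
[array([0.47257841, 0.34069526]), array([0.5449865, 0.3185234])] -17.0249512922807
sock [ 0.55818097 -0.10008353  0.38480673] [ 2.81595310e+00 -3.47536474e-04 -2.97408687e-01] [ 0.53411695 -0.18059397  0.24000127]
hex_key []
socket [([57.7, 70.4], 0.73), ([101.7, 236.4], 0.67), ([243.2, 166.8], 0.6)]
key [0.45772739 0.39781023 0.39476918] [ 2.81533674e+00 -6.81918784e-04  6.00198228e-01] [0.50539829 0.32830636 0.2499801 ]
hex_key [([252.7, 166.8], 0.69)]
socket [([78.3, 79.9], 0.6), ([54.3, 244.3], 0.59)]
6.1
```

View pics/sock1b.png

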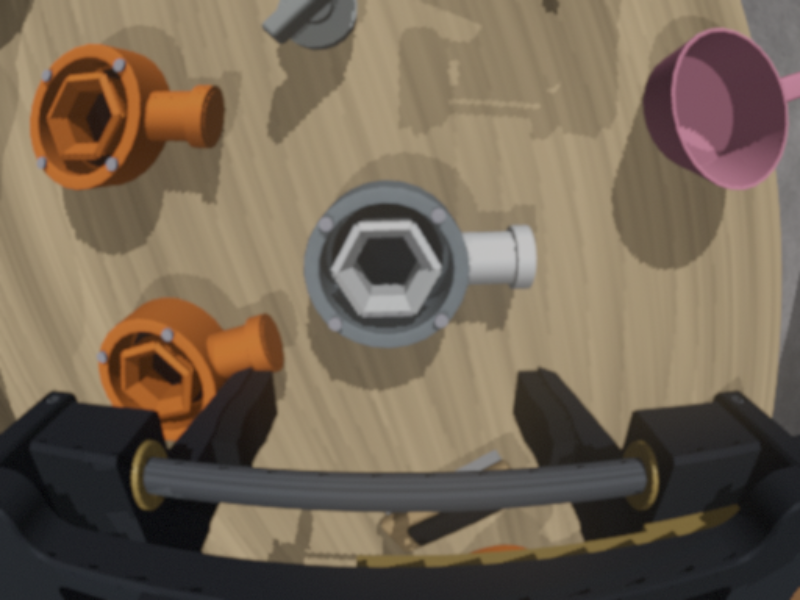

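View pics/key1b.png

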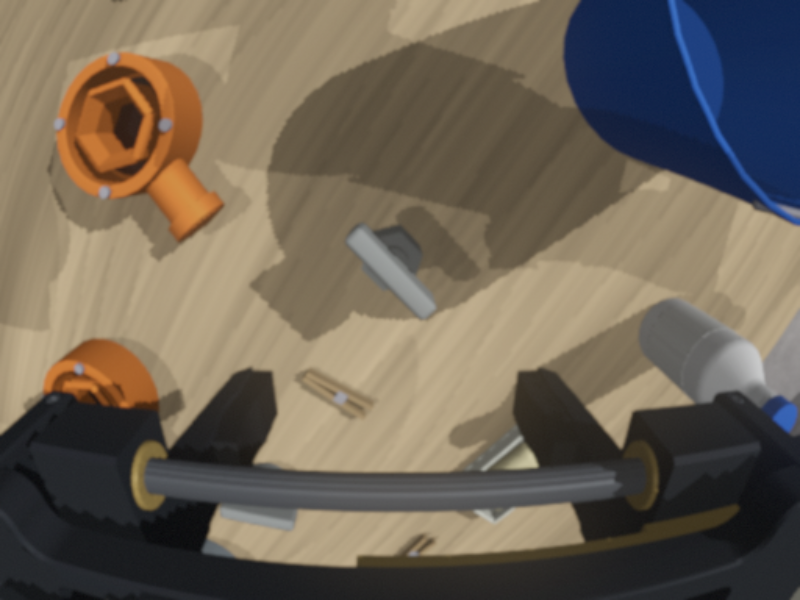

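The wrist view of the grey fitting shows the mouth hexagon with vertices, at 800 px scale, near (330,268), (441,268), (362,315) and so on. In the key view the bar's top corners are near (362,224), (437,305), (422,318) and (347,237). I'll fit both numerically.

```bash
python3 - <<'E'
from h import *
from scipy.optimize import minimize
ck=np.load("key1.npy",allow_pickle=True).item(); cs=np.load("sock1.npy",allow_pickle=True).item()
s=512/800
k=np.array([plane(ck,np.array(p)*s,.092)[:2] for p in((362,224),(437,305),(422,318),(347,237))])
print("key hand",k.mean(0),np.linalg.norm(k[1]-k[0]),np.linalg.norm(k[2]-k[1]),np.degrees(np.arctan2(*((k[1]+k[2]-k[0]-k[3])[::-1]))))
# bar mask
im=cv2.imread("pics/key1.png"); sc=cv2.resize(im[130:215,205:295],None,fx=6,fy=6,interpolation=cv2.INTER_CUBIC)
g=cv2.cvtColor(im,cv2.COLOR_BGR2HSV); m=((g[...,1]<35)&(g[...,2]>110)).astype(np.uint8)
z=np.zeros_like(m); z[135:212,215:290]=1; m*=z
n,l,st,_=cv2.connectedComponentsWithStats(m); j=1+st[1:,4].argmax()
cn=cv2.findContours((l==j).astype(np.uint8),0,1)[0][0][:,0].astype(float)
P=np.array([plane(ck,p,.092)[:2] for p in cn])*1000
r=cv2.minAreaRect(P.astype(np.float32)); print("key mask",st[j],r)
# socket
im2=cv2.imread("pics/sock1.png"); 
g=cv2.cvtColor(im2,cv2.COLOR_BGR2HSV); m=((g[...,2]>135)&(g[...,1]<40)).astype(np.uint8)
z=np.zeros_like(m); cv2.circle(z,(247,171),38,1,-1); m*=z
n,l,st,_=cv2.connectedComponentsWithStats(m); j=1+st[1:,4].argmax()
cn=cv2.convexHull(cv2.findContours((l==j).astype(np.uint8),0,1)[0][0])[:,0].astype(float)
P=np.array([plane(cs,p,.056)[:2] for p in cn])
# dense hull
D=np.vstack([np.linspace(P[i-1],P[i],max(2,int(np.linalg.norm(P[i]-P[i-1])/.001))) for i in range(len(P))])
def cost(q):
    a=q[2]+np.radians(30+60*np.arange(6)); dd=((D-q[:2])@np.stack([np.cos(a),np.sin(a)])).max(1); return np.abs(dd-q[3]).sum()
b=min((minimize(cost,[*D.mean(0),t,.033],method="Nelder-Mead",options=dict(maxiter=4000,xatol=1e-6,fatol=1e-7)) for t in np.radians([-50,-30,-10,0])),key=lambda r:r.fun)
print("sock",b.x[:2],np.degrees(b.x[2]),"af",2*b.x[3],b.fun/len(D))
# inner mouth at hand & housing circle check
for h in ((385,264,.056),): print(plane(cs,np.array(h[:2])*s,h[2]))
inn=[plane(cs,np.array(p)*s,.042)[:2] for p in((357,264),(371,237),(404,237),(418,264),(402,289),(370,289))]; print("inner",np.mean(inn,0),np.degrees(np.arctan2(*(inn[3]-inn[0])[::-1])))
a,bb=b.x[2],b.x[3]/np.cos(np.pi/6)
o=cv2.resize(im2[120:220,195:300],None,fx=4,fy=4,interpolation=cv2.INTER_CUBIC)
for zz,rr in((.056,bb),(.042,.046/2/np.cos(np.pi/6)),(.056,.031/np.cos(np.pi/6))):
    pts=[((proj(cs,[b.x[0]+rr*np.cos(a+t),b.x[1]+rr*np.sin(a+t),zz])-[195,120])*4).astype(int) for t in np.radians(60*np.arange(6))]
    cv2.polylines(o,[np.array(pts)],True,(0,0,255),1)
cc=np.array(r[0])/1000; t=np.radians(r[2]);u=np.array([np.cos(t),np.sin(t)]);v=np.array([-u[1],u[0]]);w,h=np.array(r[1])/2000
for q,col in(([cc+sx*w*u+sy*h*v for sx,sy in((1,1),(1,-1),(-1,-1),(-1,1))],(0,0,255)),):
    pts=[((proj(ck,[*p,.092])-[205,130])*6+3).astype(int) for p in q]; cv2.polylines(sc,[np.array(pts)],True,col,1)
sc=cv2.resize(sc,(o.shape[1],o.shape[0])) if 0 else sc
H=max(o.shape[0],sc.shape[0]); c=np.zeros((H,o.shape[1]+sc.shape[1],3),np.uint8); c[:o.shape[0],:o.shape[1]]=o; c[:sc.shape[0],o.shape[1]:]=sc
print(c.shape); cv2.imwrite("pics/fit.png",cv2.resize(c,None,fx=.8,fy=.8))
E
```

```text
key hand [0.50209179 0.33158613] 0.07574588322048424 0.013981298030044232 -13.833492206171286
key mask [ 221  144   58   60 1177] ((502.2561340332031, 330.1072692871094), (20.8388671875, 77.62609100341797), 77.7606201171875)
sock [ 0.52757104 -0.17845327] -15.765003979092995 af 0.07073797597345649 0.0003224257378288896
[ 0.52820311 -0.17499769  0.056     ]
inner [ 0.52846399 -0.17828332] -17.09512913053469
(510, 960, 3)
```

View pics/fit.png

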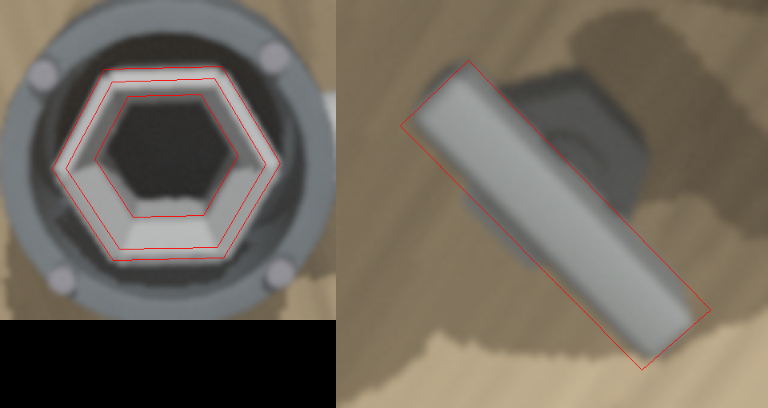

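```bash
python3 - <<'E'
from h import *
b=camera_info("side"); ck=np.load("key1.npy",allow_pickle=True).item()
print("base near",[plane(b,p,0)[:2].round(3) for p in((183,93),(200,98),(220,93))])
print("wrist sil",[[plane(ck,np.array(p)*.64,z)[:2].round(3).tolist() for p in((565,50),(600,140),(640,160),(680,180),(790,208))] for z in(0,.2)])
print("rim",[(z,plane(b,(198,66),z)[:2].round(3),plane(b,(172,40),z)[:2].round(3),plane(b,(224,38),z)[:2].round(3)) for z in(.2,.25,.3)])
print([inverse_kinematics(p,[np.pi,0,np.radians(y)]).round(2).tolist() for p,y in(((.502,.330,.06),77),((.5275,-.1785,.072),74),((.5275,-.1785,.072),-12))])
E
```

```text
base near [array([0.514, 0.628]), array([0.563, 0.551]), array([0.658, 0.54 ])]
wrist sil [[[0.524, 0.563], [0.597, 0.518], [0.641, 0.53], [0.689, 0.546], [0.836, 0.632]], [[0.491, 0.479], [0.527, 0.457], [0.548, 0.463], [0.572, 0.471], [0.644, 0.513]]]
rim [(0.2, array([0.539, 0.467]), array([0.538, 0.727]), array([0.738, 0.626])), (0.25, array([0.505, 0.38 ]), array([0.504, 0.624]), array([0.691, 0.529])), (0.3, array([0.471, 0.294]), array([0.47, 0.52]), array([0.644, 0.432]))]
[[0.38, 0.45, 1.66, -0.0, 1.03, -0.96], [-0.54, 0.35, 1.77, -0.0, 1.02, -1.83], [-0.54, 0.35, 1.77, -0.0, 1.02, -0.33]]
```

```bash
python3 - <<'E'
from h import *
o=[np.pi,0,np.radians(77)]
movep((.502,.330,.13),o); movel((.502,.330,.060),max_speed=.1)
print(read_state()["force"].round(1))
grip(0.0); s=read_state(); print(s["finger_gap"],s["force"].round(1))
movel((.502,.330,.20),max_speed=.15); hold(.2)
s=read_state(); print(s["finger_gap"],s["force"].round(2),s["wrist_torque"].round(3),s["time_s"],s["tool_pos"])
c=wcam(); np.save("held.npy",c,allow_pickle=True); i=capture("wrist"); save("held",i); sd=capture("side"); save("heldside",sd)
p=proj(camera_info("side"),s["tool_pos"]).astype(int); print(p)
a=cv2.resize(i[60:300,100:420],(400,300)); q=sd[p[1]-30:p[1]+45,p[0]-50:p[0]+50]; q=cv2.resize(q,(400,300),interpolation=cv2.INTER_CUBIC); save("heldboth",np.hstack([a,q]))
E
```

```text
[ 0.3 -0.5 -0. ]
0.019506575637913557 [-1.  -3.1  5.6]
0.01591317951230599 [-0.28 -0.16 -2.25] [ 0.024 -0.04   0.007] 10.05 [0.50149041 0.32979719 0.19887318]
[204  85]
```

View pics/heldboth.png

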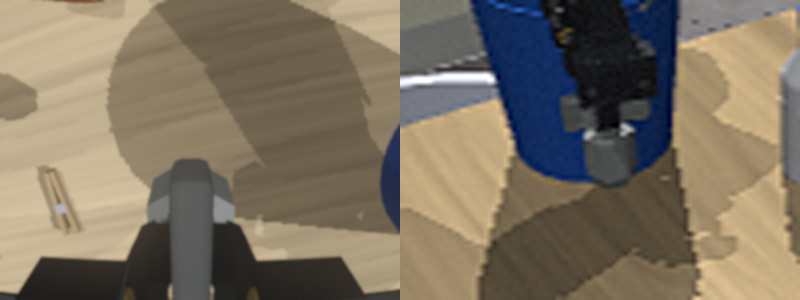

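Grasped: the gap of 15.9 mm equals the bar thickness, so the bar is aligned with the jaws. I'll overlay the key model on the wrist image to get its offset along the bar and its tilt.

```bash
python3 - <<'E'
from h import *
c=np.load("held.npy",allow_pickle=True).item(); i=cv2.imread("pics/held.png")
x0,y0,x1,y1=190,160,320,260; F=6
T=np.array([.50149041,.32979719,.19887318]); Rt=R.from_euler("xyz",[np.pi,0,np.radians(77)])
im=cv2.resize(i[y0:y1,x0:x1],None,fx=F,fy=F,interpolation=cv2.INTER_CUBIC)
def pj(p,e): 
    w=T+Rt.apply([p[0],p[1]+e,.060-p[2]]); return proj(c,w)
for e,col in((0,(0,0,255)),(.004,(0,255,0)),(-.004,(255,0,0))):
    bar=[(-.008,-.04,.092),(.008,-.04,.092),(.008,-.04,.060),(-.008,-.04,.060)]
    a=np.radians(30+60*np.arange(6)+60); r=.021/np.cos(np.pi/6)
    # hexagon vertices along bar (tool y)
    hx=[(r*np.sin(t),r*np.cos(t),.050) for t in np.radians(60*np.arange(6))]; hb=[(x,y,.012) for x,y,_ in hx]
    for q in(bar,hx,hb): cv2.polylines(im,[np.array([((pj(p,e)-[x0,y0]+.5)*F) for p in q]).astype(int)],True,col,1)
cv2.imwrite("pics/ov.png",im)
E
```

```text
(no output)
```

View pics/ov.png

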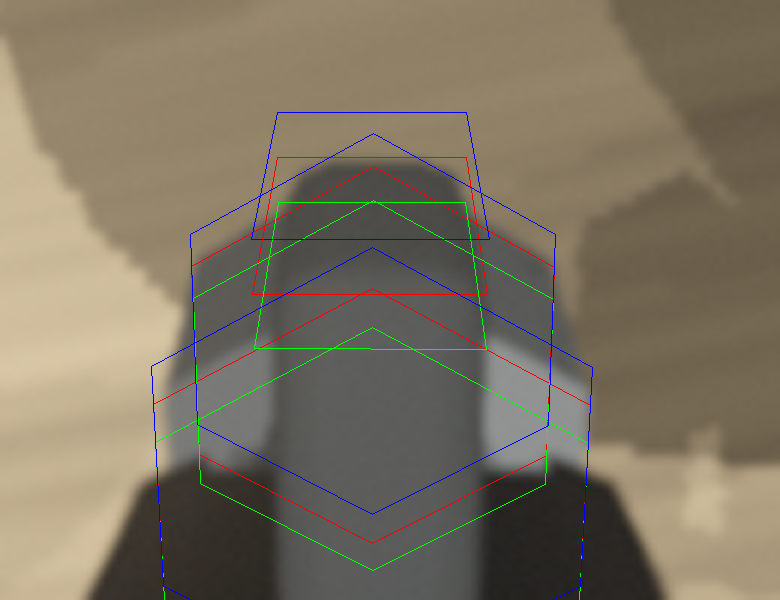

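The model fits with about 0 ± 1.5 mm offset along the bar, upright. I'll cross-check the socket centre from the two fixed cameras before inserting.

```bash
cat >> h.py <<'E'
from scipy.optimize import minimize
def hexfit(im,ci,ctr,rad,vmin=135,z0=.056,smax=45):
    g=cv2.cvtColor(im,cv2.COLOR_BGR2HSV); m=((g[...,2]>vmin)&(g[...,1]<smax)).astype(np.uint8)
    z=np.zeros_like(m); cv2.circle(z,ctr,rad,1,-1); m*=z
    n,l,st,_=cv2.connectedComponentsWithStats(m); j=1+st[1:,4].argmax()
    P=np.array([plane(ci,p,z0)[:2] for p in cv2.convexHull(cv2.findContours((l==j).astype(np.uint8),0,1)[0][0])[:,0].astype(float)])
    D=np.vstack([np.linspace(P[i-1],P[i],max(2,int(np.linalg.norm(P[i]-P[i-1])/.001))) for i in range(len(P))])
    def cost(q):
        a=q[2]+np.radians(30+60*np.arange(6)); return np.abs(((D-q[:2])@np.stack([np.cos(a),np.sin(a)])).max(1)-q[3]).sum()
    b=min((minimize(cost,[*D.mean(0),t,.033],method="Nelder-Mead",options=dict(maxiter=4000,xatol=1e-6,fatol=1e-7)) for t in np.radians([-50,-30,-10,0])),key=lambda r:r.fun)
    return b.x[:2].round(4),np.degrees(b.x[2]).round(1),(2*b.x[3]).round(4),(b.fun/len(D)).round(5),st[j][:5]
E
python3 - <<'E'
from h import *
for n in("scene","side"):
    ci=camera_info(n); im=cv2.imread(f"pics/{n}0.png"); p=proj(ci,[.5276,-.1785,.056]); print(n,p)
    for r in (17,20):
      for v in (120,150,170): 
        try: print(r,v,hexfit(im,ci,tuple(int(round(x)) for x in p),r,v))
        except Exception as e: print(e)
a=cv2.imread("pics/scene0.png")[185:245,210:280];b=cv2.imread("pics/side0.png")[170:230,255:325]
o=[]
for n,im,x,y in(("scene",a,210,185),("side",b,255,170)):
    im=cv2.resize(im,None,fx=5.7,fy=5.7,interpolation=cv2.INTER_CUBIC); ci=camera_info(n); rr=.0354/np.cos(np.pi/6)
    cv2.polylines(im,[np.array([(proj(ci,[.5276+rr*np.cos(t),-.1785+rr*np.sin(t),.056])-[x,y]+.5)*5.7 for t in np.radians(-16+60*np.arange(6))]).astype(int)],True,(0,0,255),1)
    cv2.polylines(im,[np.array([(proj(ci,[.5276+.064*np.cos(t),-.1785+.064*np.sin(t),.056])-[x,y]+.5)*5.7 for t in np.linspace(0,6.3,40)]).astype(int)],True,(0,255,0),1); o.append(im)
cv2.imwrite("pics/ov2.png",np.hstack(o))
E
```

```text
scene [244.36389147 211.02915637]
17 120 (array([ 0.5295, -0.1793]), np.float64(-20.6), np.float64(0.0722), np.float64(0.00167), array([231, 204,  27,  16, 243], dtype=int32))
17 150 (array([ 0.5184, -0.1915]), np.float64(-13.8), np.float64(0.0395), np.float64(0.00369), array([233, 205,  17,   9,  88], dtype=int32))
17 170 (array([ 0.5199, -0.1936]), np.float64(-95.7), np.float64(0.032), np.float64(0.00356), array([234, 206,  14,   7,  44], dtype=int32))
20 120 (array([ 0.5295, -0.1793]), np.float64(-20.6), np.float64(0.0722), np.float64(0.00167), array([231, 204,  27,  16, 243], dtype=int32))
20 150 (array([ 0.5184, -0.1915]), np.float64(-13.8), np.float64(0.0395), np.float64(0.00369), array([233, 205,  17,   9,  88], dtype=int32))
20 170 (array([ 0.5199, -0.1936]), np.float64(-95.7), np.float64(0.032), np.float64(0.00356), array([234, 206,  14,   7,  44], dtype=int32))
side [285.2560327  195.46552336]
17 120 (array([ 0.5191, -0.1878]), np.float64(-18.3), np.float64(0.0927), np.float64(0.00226), array([268, 187,  33,  23, 328], dtype=int32))
17 150 (array([ 0.5285, -0.1806]), np.float64(-15.8), np.float64(0.0706), np.float64(0.00054), array([274, 187,  25,  18, 106], dtype=int32))
17 170 (array([ 0.5281, -0.1811]), np.float64(-75.4), np.float64(0.0695), np.float64(0.00108), array([274, 188,  24,  17,  76], dtype=int32))
20 120 (array([ 0.5193, -0.1885]), np.float64(-17.1), np.float64(0.0935), np.float64(0.00315), array([267, 187,  35,  23, 350], dtype=int32))
20 150 (array([ 0.5285, -0.1806]), np.float64(-15.8), np.float64(0.0706), np.float64(0.00054), array([274, 187,  25,  18, 106], dtype=int32))
20 170 (array([ 0.5281, -0.1811]), np.float64(-75.4), np.float64(0.0695), np.float64(0.00108), array([274, 188,  24,  17,  76], dtype=int32))
```

View pics/ov2.png

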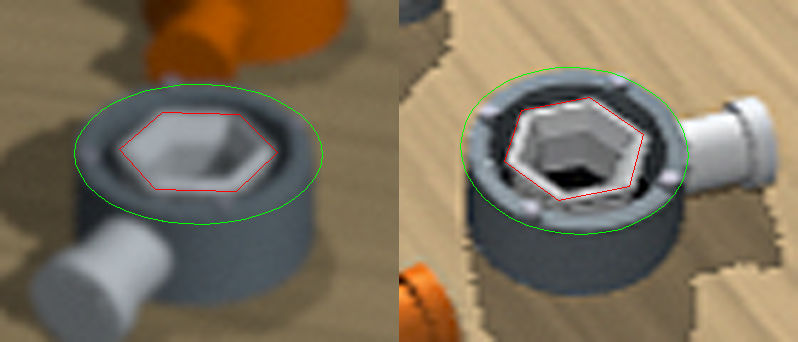

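All three cameras agree to about 2 mm: centre (0.528, -0.179), hex at -16°. Now I'll insert in small steps, watching the force.

```bash
python3 - <<'E'
from h import *
o=[np.pi,0,np.radians(74)]; X,Y=.528,-.179
movep((X,Y,.20),o); movel((X,Y,.125),max_speed=.12); hold(.2)
s=read_state(); print(s["time_s"],s["tool_pos"].round(4),s["force"].round(1),s["wrist_torque"].round(2)); f0=s["force"]
for z in np.arange(.119,.0705,-.006):
    movel((X,Y,z),max_speed=.06); s=read_state(); f=s["force"]-f0
    print(z.round(3),s["tool_pos"].round(4),f.round(1),s["wrist_torque"].round(2),round(s["finger_gap"],4))
    if np.linalg.norm(f)>25: break
print(s["time_s"])
E
```

```text
12.975 [ 0.5286 -0.1794  0.1261] [-0.5  0.7 -1.8] [-0.01 -0.01  0.04]
0.119 [ 0.5276 -0.1788  0.1186] [ 0.7 -0.6  0.3] [ 0.03 -0.04 -0.03] 0.0162
0.113 [ 0.5276 -0.1788  0.1123] [ 0.2 -1.1  0.4] [-0.05  0.02 -0.02] 0.016
0.107 [ 0.5276 -0.1788  0.1064] [ 0.4 -1.4 -0.8] [-0.04  0.   -0.05] 0.0159
0.101 [ 0.5276 -0.1788  0.1005] [ 1.2 -1.1  0.1] [ 0.01 -0.03  0.04] 0.0158
0.095 [ 0.5276 -0.1788  0.0945] [ 0.6 -0.9 -0.3] [-0.04 -0.02  0.02] 0.0161
0.089 [ 0.5278 -0.1788  0.0885] [ 0.  -0.8  0.1] [-0.04  0.01  0.02] 0.0162
0.083 [ 0.5279 -0.1788  0.0825] [ 0.  -1.2 -0.2] [-0.    0.12 -0.04] 0.0153
0.077 [ 0.5279 -0.1789  0.0766] [-0.4 -1.3 -0.9] [-0.11  0.22  0.04] 0.0156
0.071 [ 0.5298 -0.1802  0.074 ] [-5.3  0.7 18.5] [0.07 0.91 0.08] 0.016
15.225
```

Contact came at z 0.074, where 0.072 was expected, so the key is on or near the floor. I'll release it to settle fully, regrip, and check with the side camera.

```bash
python3 - <<'E'
from h import *
X,Y=.528,-.179
grip(.03); hold(.3); movel((X,Y,.075),max_speed=.06)
s=read_state(); print(s["time_s"],s["tool_pos"].round(4),s["force"].round(1))
i=capture("side"); w=capture("wrist"); c=wcam(); np.save("ins.npy",c,allow_pickle=True); save("ins_side",i); save("ins_wrist",w)
b=camera_info("side"); q=cv2.resize(i[150:225,235:335],(400,300),interpolation=cv2.INTER_CUBIC)
# predicted bar top outline when home
for z,col in((.104,(255,0,0)),(.072,(0,255,0))):
    t=np.radians(-16);u=np.array([np.cos(t),np.sin(t)])*.04;v=np.array([-np.sin(t),np.cos(t)])*.008
    pts=[((proj(b,[*(np.array([X,Y])+a*u+d*v),z])-[235,150]+.5)*4).astype(int) for a,d in((1,1),(1,-1),(-1,-1),(-1,1))]
    cv2.polylines(q,[np.array(pts)],True,col,1)
save("ins",np.hstack([q,cv2.resize(w[130:250,170:330],(400,300),interpolation=cv2.INTER_CUBIC)]))
E
```

```text
16.1833 [ 0.5285 -0.1792  0.0754] [0.1 0.1 0.5]
```

View pics/ins.png

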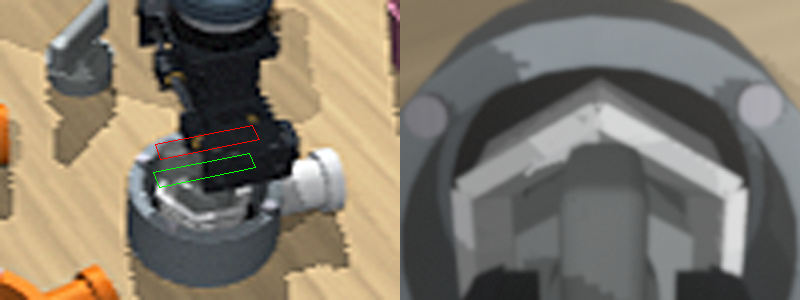

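The key's foot has sunk well inside the recess. I'll regrip and turn clockwise, watching the torque.

```bash
python3 - <<'E'
from h import *
X,Y,Z=.528,-.179,.075
grip(0.); s=read_state(); print(s["finger_gap"],s["force"].round(1),s["wrist_torque"].round(2))
for y in list(range(66,-17,-8)):
    movel((X,Y,Z),[np.pi,0,np.radians(y)],max_speed=.1); s=read_state()
    print(y,round(np.degrees(s["tool_rot"][2]),1),s["tool_pos"].round(4),s["force"].round(1),s["wrist_torque"].round(2),round(s["finger_gap"],4),s["time_s"])
    if abs(s["wrist_torque"][2])>1.2 or np.linalg.norm(s["force"])>40: break
E
```

```text
0.015502038673937348 [-0.1  0.3 -1.3] [-0.02 -0.03 -0.04]
66 66.2 [ 0.5274 -0.1792  0.0748] [-3.5 -1.8 -0.7] [-0.49  0.7   0.12] 0.016 16.9333
58 58.2 [ 0.5272 -0.1794  0.0748] [-4.6 -3.3  0.2] [-0.64  0.92  0.02] 0.0158 17.225
50 50.2 [ 0.5272 -0.1795  0.0748] [-4.6 -3.8  0.5] [-0.75  0.98  0.05] 0.0153 17.5167
42 42.2 [ 0.5273 -0.1795  0.0748] [-4.3 -3.4 -0.5] [-0.69  0.9  -0.03] 0.0157 17.8083
34 34.2 [ 0.5274 -0.1794  0.0748] [-3.7 -2.7  0.3] [-0.68  0.91 -0.05] 0.0158 18.1
26 26.4 [ 0.5275 -0.1793  0.0748] [-4.  -3.6 -0.2] [-0.71  0.8  -0.  ] 0.0157 18.3917
18 18.4 [ 0.5276 -0.1792  0.0748] [-3.6 -4.2 -0.6] [-0.79  0.83  0.  ] 0.0155 18.6833
10 10.4 [ 0.5278 -0.1792  0.0748] [-3.9 -3.1 -2.5] [-0.77  0.77 -0.07] 0.0156 18.975
2 2.4 [ 0.5279 -0.1791  0.0748] [-3.1 -3.5 -1.9] [-0.85  0.67 -0.07] 0.0157 19.2667
-6 -5.6 [ 0.5281 -0.1791  0.0749] [-1.6 -4.9 -1.8] [-0.91  0.58 -0.05] 0.0155 19.5583
-14 -13.6 [ 0.5281 -0.1787  0.075 ] [-1.7 -2.5 -1.2] [-0.44  0.4   0.67] 0.0165 19.85
```

Torque jumped to 0.67 N m at the last step, which looks like the stop. I'll release, lift and inspect.

```bash
python3 - <<'E'
from h import *
X,Y=.528,-.179
grip(.05); hold(.2); movel((X,Y,.24),[np.pi,0,read_state()["tool_rot"][2]],max_speed=.15); hold(.2)
c=wcam(); np.save("fin.npy",c,allow_pickle=True); w=capture("wrist"); i=capture("side"); save("fin_w",w); save("fin_s",i)
s=read_state(); print(s["time_s"],s["force"].round(1),s["finger_gap"])
p=proj(c,[X,Y,.08]).astype(int); print(p)
x0,y0=p[0]-60,p[1]-45
a=cv2.resize(w[y0:y0+90,x0:x0+120],(400,300),interpolation=cv2.INTER_CUBIC)
save("fin",np.hstack([a,cv2.resize(i[150:225,235:335],(400,300),interpolation=cv2.INTER_CUBIC)])); print(x0,y0)
E
```

```text
22.25 [ 0.3  1.4 -1. ] 0.05020150287527843
[253 177]
193 132
```

View pics/fin.png

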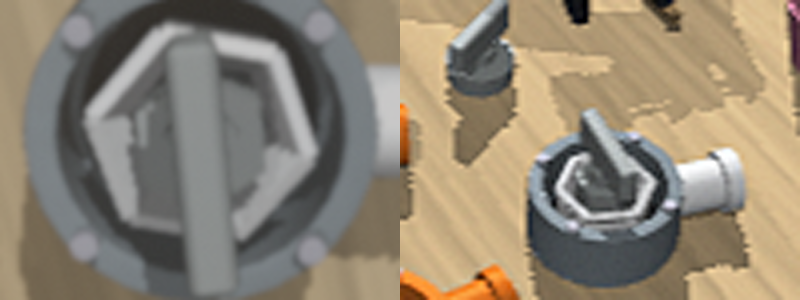

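```bash
python3 - <<'E'
from h import *
c=np.load("fin.npy",allow_pickle=True).item()
W=lambda p,z:plane(c,np.array(p)/(400/120)+[193,132]-.35,z)
V=np.array([W(p,.056)[:2] for p in((170,28),(270,40),(315,152),(240,235),(130,225),(87,118))])
m=V.mean(0); a=np.degrees(np.arctan2(*(V-m).T[::-1])); print("hex",m,a.round(1),(a%60).round(1),np.linalg.norm(V-m,axis=1).round(4))
for z in(.104,.112):
    B=np.array([W(p,z)[:2] for p in((168,40),(214,40),(235,290),(190,293))])
    e1,e2=B[:2].mean(0),B[2:].mean(0); print(z,"bar ctr",(e1+e2)/2,"len",np.linalg.norm(e1-e2),"wid",np.linalg.norm(B[0]-B[1]),np.linalg.norm(B[2]-B[3]),"ang",np.degrees(np.arctan2(*(e1-e2)[::-1])))
# side: bar top ends
b=camera_info("side"); S=lambda p:np.array([p[0]-400,p[1]])/4+[235,150]-.4
for e,p in(("far",(588,113)),("near",(637,175))): print(e,S(p),[plane(b,S(p),z)[:2].round(4).tolist() for z in(.104,.112)])
E
```

```text
hex [ 0.52790256 -0.17855794] [  92.3   41.3  -22.8  -83.7 -141.5  157.5] [32.3 41.3 37.2 36.3 38.5 37.5] [0.0382 0.0398 0.0394 0.0389 0.0414 0.0396]
0.104 bar ctr [ 0.52822629 -0.17725799] len 0.07775991398084688 wid 0.01308781881310008 0.013866672970799502 ang 80.83671017052959
0.112 bar ctr [ 0.52877585 -0.17497153] len 0.07553751139067172 wid 0.012713764870124605 0.013470359133119433 ang 80.83671017052953
far [281.6  177.85] [[0.5332, -0.1446], [0.5285, -0.1512]]
near [293.85 193.35] [[0.5281, -0.2201], [0.5234, -0.226]]
```

The hex edges turned by about 66° (mod 60°), and bar height agrees with home. The 60° symmetry leaves an ambiguity (about 6° versus 66°) and the torque while turning read low, so I'll test directly: regrip and push clockwise, expecting an immediate hard stop.

```bash
python3 - <<'E'
from h import *
X,Y=.528,-.179
o=lambda y:[np.pi,0,np.radians(y)]
movel((X,Y,.13),o(-9)); movel((X,Y,.075),max_speed=.1); f0=read_state(); grip(0.)
def pr(t):
    s=read_state(); print(t,round(np.degrees(s["tool_rot"][2]),1),(s["force"]-f0["force"]).round(1),(s["wrist_torque"]-f0["wrist_torque"]).round(2),round(s["finger_gap"],4),s["time_s"])
    return s
pr("grip")
for y in(-11,-13,-15,-17,-19):
    movel((X,Y,.075),o(y),max_speed=.1); hold(.1); s=pr(y)
    if s["wrist_torque"][2]>.5: break
grip(.05); hold(.2); movel((X,Y,.24),max_speed=.15); hold(.2)
c=wcam(); np.save("fin2.npy",c,allow_pickle=True); w=capture("wrist"); save("fin2_w",w); i=capture("side"); save("fin2_s",i); print(read_state()["time_s"])
p=proj(c,[X,Y,.08]).astype(int); x0,y0=p[0]-60,p[1]-45; print(x0,y0)
save("fin2",np.hstack([cv2.resize(w[y0:y0+90,x0:x0+120],(400,300),interpolation=cv2.INTER_CUBIC),cv2.resize(i[150:225,235:335],(400,300),interpolation=cv2.INTER_CUBIC)]))
E
```

```text
grip -9.0 [-1.4 -0.9  1.7] [0.06 0.25 0.13] 0.0156 24.4417
-11 -10.9 [-2.1 -0.4  4.1] [0.04 0.39 0.62] 0.0159 24.7917
27.2
193 133
```

View pics/fin2.png

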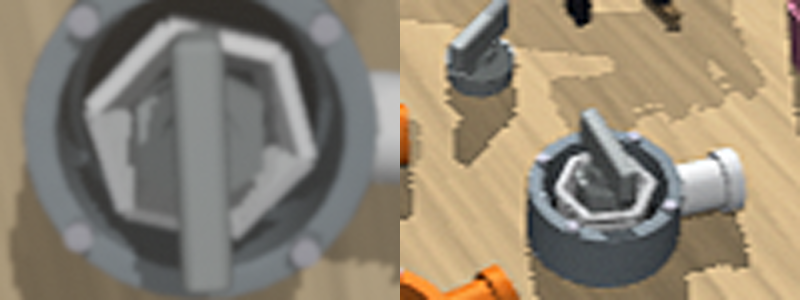

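Pushing just 2° further gave 0.62 N m at once, so the plug is against its stop. The picture shows the key still upright in the recess and the stopper in its place. Handing in.

```bash
python3 -c "
from rig import *
print(sign_off(), read_state()['time_s'])"
```

```text
the job is handed in; nothing more can be done
the job is handed in; nothing more can be done
```

I put the hex key into the grey drain fitting, turned it clockwise to the stop, let go and lifted clear. Then I handed the job in; it reports no verdict. The clock stood at about 27 s of the 48 s allowed, and in the side pictures the stopper looks unmoved.

**What the last checks showed:**
- **Seating:** the key's foot is inside the recess. It is centred within about 2 mm in the wrist view; the side view put it within about 5 mm. The bar height fits the fully home position to within several millimetres.
- **Turn:** the plug turned about 66° from where it started. When I gripped the key again and pushed 2° further, torque rose at once to about 0.6 N m, which is the stop.

**What did not agree cleanly:**
- The wrist torque while turning read near 0, below the expected 0.15 N m.
- The key measured about 17° ahead of the recess, not 11°. I put this down to picking points by eye in the image.
- The image alone could not tell a 6° turn from a 66° turn, because the hexagon repeats every 60°. I relied on the stop test and the seating depth for that.

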